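# Zero the rolling mill and back it off two turns

### The job

Set the gap of the little bench rolling mill for the next strip: take the upright handle on its top handwheel and wind the wheel clockwise (seen from above) until the rolls close on each other and it stops, then back it off, anticlockwise, exactly two full turns. Finish there with the handle still gripped and the wheel kept still, so that it cannot creep while I nip up the locking screw. Leave the hammer, crank, jar and ring band lying where they are.

Things in the scene. Friction and masses are not known exactly. Their poses are not given: they have to be found in the camera images.
- mill: Grey bench rolling mill, fixed: two horizontal steel rolls (80 mm wide, 44 mm diameter) between two cheeks, on a 150 x 170 mm base plate. Origin: centre of its underside; z up through the handwheel's axis; -x is the front; rolls lie along y. Its grey top is 213 mm high, with only the handwheel and handle above. A squared shaft sticks out to y = -121 mm at 75 mm height.
- handwheel (a joint): Angle of the handwheel on top, rad. 0 = rolls touching, hard stop; grows anticlockwise from above (rolls open 1 mm a turn) and counts on past 6.283. Even friction, about 0.2 N m; stays where left; starts half to one and a half turns open. At the stop and each full turn from it the handle stands at the mill's front: in the mill's frame at 50 mm * (-cos q, -sin q) from the axis.
- wheel_hub (a point): Middle of the handwheel, on its axis at the rim's mid height, 237.5 mm above the bench. Dark steel wheel, three spokes; the rim is a round bar 15 mm thick on a circle 100 mm in diameter, its top 245 mm above the bench; hub 30 mm in diameter, its top 5 mm above this point.
- handle: Upright black handle of the handwheel: a round grip, 18.5 mm in diameter and 50 mm tall, standing on the rim, its axis 50 mm from the wheel's axis. Origin at its centre, half-way up, 270 mm above the bench; z up. It spins freely on its own pin, so a gripper that holds it from above need not turn as it goes round.
- hammer_grip (a point): Hammer lying on the bench, 250 mm long: bystander. Point on its handle.
- crank_mid (a point): Loose crank of the mill, a steel bar 195 mm long with a turned wooden grip, lying flat: bystander. Point in the middle of the bar.
- jar: Small lidded jar, 48 mm in diameter, 55 mm tall: bystander. Origin at the centre of its underside.
- band: Plain steel finger-ring band, 25 mm in diameter, 7 mm high, lying flat: bystander. Origin at the centre of its underside.

How it is judged (in metres and radians):
On the way:
1. the handwheel is wound shut: the rolls close to the stop (within 0.06 rad) for 0.2 s (value of joint handwheel below 0.06 rad), for 0.2 s.
At the end, for the whole second after the job is handed in: The handwheel stands two full turns (12.57 rad) open from the stop, within 10 degrees (0.175 rad), and still (under 0.1 rad/s), with the handle in the gripper: the fingers press on it with more than 3 N and the point between the pads is within 35 mm of the handle's centre (value of joint handwheel between 12.39 and 12.74 rad and velocity of joint handwheel between -0.1 and 0.1 rad/s and contact force between the fingers and handle above 3 N and distance between the grasp point and handle below 0.035 m); the arm keeps its last pose, push and grip.
It fails at once if the hammer, crank, jar or ring band is shifted by more than 20 mm (distance of any of hammer_grip, crank_mid, jar, band from where it was at the start of the episode above 0.02 m).
It also fails if it takes over 67 s, if anything falls off the work surface, if the arm or the gripper's body presses on something with over 40 N, if the wrist force passes 120 N, or if a joint passes its speed limit or range.

### The arm

A 6-joint arm with a two-finger parallel gripper is mounted at the origin on the work surface. World frame = base frame: x ahead of the robot, y to its left, z up, the work surface at z = 0. Lengths are in mm, angles in rad, forces in N, time in s.
With the tool pointing down it reaches from about 300 to 775 mm from the base axis. Payload 14.6 kg.
Tool frame: the origin (TCP) lies at the very end of the fingers, on their centre line; the grasp point (between the pads) lies 19 mm behind it (grip_point_offset is the distance from the TCP to the grasp point, in mm); z points along the fingers, y is the line along which they close (so a half turn about z gives the same grasp; the last joint's range is limited). The gripper opens to 94 mm and grips with 3 to 60 N. Pads are 16 mm wide; open, the fingers measure 119 mm over their backs; the gripper's body (75 mm by 177 mm) begins 78 mm behind the grasp point.
Start: joints at [-1.302, 0.3, 1.521, -0, 1.321, -0.067], TCP at [181.231, -519.273, 205.446] pointing down, gripper open.
Joint ranges: [-3.03, 3.03], [-0.79, 2.21], [0.23, 2.52], [-1.04, 4.18], [0, 3.07], [-2.55, 2.55]. Speed limits (rad/s): [2.22, 2.22, 2.57, 3.14, 3.14, 3.14].

### API

Orientations are given as [roll, pitch, yaw] about the fixed x, y, z axes, in that order (R = Rz(yaw) Ry(pitch) Rx(roll)).
In Python, from cell import read_state, camera, camera_info, sign_off, grip_point_offset gives the robot as it stands.
- The arm moves only by the shell command python3 -m handwheel 'ROWS' [FORCE]. ROWS is text: rows parted by semicolons, each of 5 numbers parted by spaces: the shift along the world's x, y, z in units of 40 mm (1.0 is 40 mm), then the turn about the world's z in units of 5 degrees (1.0 is 5 degrees), then the closure, from 0 (fully open) to 1 (shut). In form: dx dy dz yaw gripper; .... A call has 1 to 12 rows; each row shifts and turns the commanded pose from where the row before left it; what a row does not reach is not made up. A row lasts 1/12 s, in which the tool goes at most 41.7 mm and 7.16 degrees, less where a joint would pass 70% of its speed; a pose out of reach is approached as far as the arm can. A call is refused whole if a number of a shift passes 1 or a number of a turn 1, either way. A call with a gripper value outside its range is refused whole. The fingers move at their own pace and stop on an object; FORCE is the grip in N (left out, the last holds). Time passes only in rows, so rows that do not move let the fingers close. It gives the time, the measured TCP pose, the force, the opening and the grip force at its end, in the units of the state.
- read_state(): the state, without advancing time (a new reading comes with each control period).
- camera(name): name is "scene" or "top"; returns (picture, depth): 480x640x3 uint8, red, green, blue; 480x640 float32, mm along the optical axis (not along the pixel's ray), 0 where there is no reading.
- camera_info(name): a dict with "intrinsics" (3x3 intrinsics, pixels), "world_from_camera" (4x4, takes a point from camera to world coordinates). Camera axes: x right, y down, z forward; pixel columns grow to the right and rows downward; lengths in mm; the calibration is good to about 2 mm. A picture is of the moment at which its call begins. camera_info takes no time and is no camera call.
- sign_off(): hands the job in; it is judged then, once.
The state is a dict: "clock": time; "joints": joint angles; "qd": joint speeds; "effort": joint torques, N m; "eef_pos": TCP position; "eef_rot": TCP orientation; "wrist_force": force on the tool from outside, world axes, zero at the start; "moment": the same for the moment, N m; "finger_gap": finger opening in mm; "finger_force": force on a finger pad.
Only numpy, scipy, OpenCV 4.12 (cv2) and the standard library are available. Lean on these libraries where they do the work, as an engineer would, in place of code of your own. Each camera call takes 0.05 s, during which the arm holds its last target. There are 200 camera calls.

## Working session

There is one attempt and no reset: what is moved stays moved. The work goes in short steps, Python scripts to look and compute and a shell command to move; the robot and the scene stay as the last step left them, time stands still between calls to the robot, and variables do not carry over. Pictures are saved under pics/ and viewed, at most 10 in all, crops included, and the job is handed in when it is done.

```bash
ls; mkdir -p pics
python3 - <<'E'
from cell import *
import cv2,numpy as np
print(read_state(), grip_point_offset)
for n in("scene","top"):
    p,d=camera(n); cv2.imwrite(f"pics/{n}0.png",p[:,:,::-1]); np.save(f"{n}_d.npy",d)
    print(camera_info(n))
E
```

```text
pics
{'clock': 0.0, 'joints': array([-1.30155665e+00,  3.00459733e-01,  1.52160883e+00, -2.74239242e-05,
        1.32071378e+00, -6.65757862e-02]), 'qd': array([ 1.58456055e-05,  1.88758934e-03,  7.10310684e-04,  1.25590590e-03,
       -6.64943794e-04, -9.49889039e-04]), 'effort': array([ 5.29989265e-04, -5.31807411e+01, -3.52730799e+01,  7.07955030e-02,
        2.43837159e-02, -8.14231430e-05]), 'eef_pos': array([ 181.17521635, -519.00758458,  204.88083318]), 'eef_rot': array([-3.14040383e+00, -5.26425235e-05,  3.35822239e-01]), 'wrist_force': array([0.16009303, 0.16134164, 0.1729461 ]), 'moment': array([0.03740609, 0.02703869, 0.04271487]), 'finger_force': 0.0, 'finger_gap': 94.10007390422221} 18.8
{'intrinsics': array([[512.2419186 ,   0.        , 317.31954676],
       [  0.        , 512.2419186 , 236.87616318],
       [  0.        ,   0.        ,   1.        ]]), 'world_from_camera': array([[-5.95953068e-01,  6.70804180e-01, -4.41431414e-01,
         1.00819453e+03],
       [ 8.02908083e-01,  4.88614686e-01, -3.41459073e-01,
         4.16141735e+02],
       [-1.33623016e-02, -5.57922432e-01, -8.29785519e-01,
         9.75988553e+02],
       [ 0.00000000e+00,  0.00000000e+00,  0.00000000e+00,
         1.00000000e+00]])}
{'intrinsics': array([[522.68401569,   0.        , 313.2040581 ],
       [  0.        , 522.68401569, 228.60352583],
       [  0.        ,   0.        ,   1.        ]]), 'world_from_camera': array([[ 3.59249147e-03, -9.94432120e-01,  1.05317866e-01,
         4.73253464e+02],
       [-9.99986319e-01, -3.97292087e-03, -3.40263063e-03,
         7.26941354e+01],
       [ 3.80210473e-03, -1.05304201e-01, -9.94432788e-01,
         1.27111955e+03],
       [ 0.00000000e+00,  0.00000000e+00,  0.00000000e+00,
         1.00000000e+00]])}
```

View pics/scene0.png

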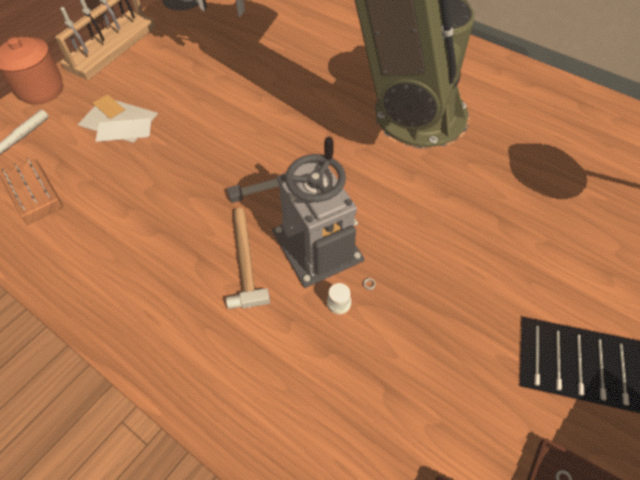

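View pics/top0.png

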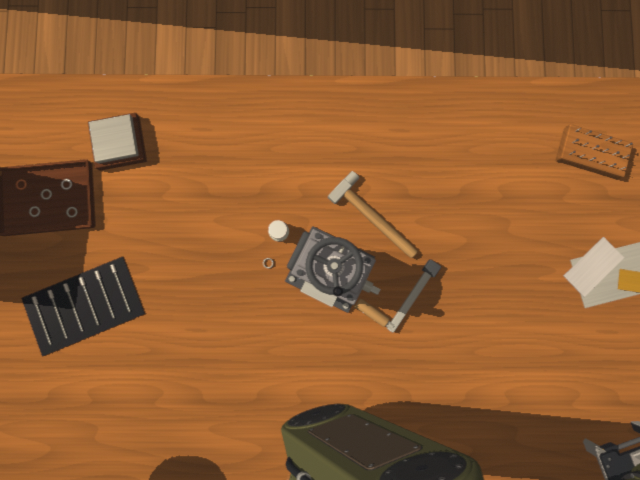

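Scene view: mill at about (318,215), handle top at (329,147), jar (339,298), ring (369,283), hammer (245,260) and crank left of the wheel. Top view: wheel centre (334,265), handle near (338,290), shaft end near (375,289), jar (278,231), ring (268,263), crank (415,297).

```bash
cat > h.py <<'E'
from cell import *
import cv2,numpy as np
from scipy.optimize import least_squares
def cloud(n):
    p,d=camera(n); ci=camera_info(n); K=ci["intrinsics"]; T=ci["world_from_camera"]
    v,u=np.mgrid[:480,:640]
    c=np.stack([(u-K[0,2])/K[0,0]*d,(v-K[1,2])/K[1,1]*d,d],-1)
    w=c@T[:3,:3].T+T[:3,3]; w[d==0]=np.nan
    return p,w
def near(w,c,r,z0,z1):
    with np.errstate(invalid='ignore'):
        return (np.hypot(w[...,0]-c[0],w[...,1]-c[1])<r)&(w[...,2]>z0)&(w[...,2]<z1)
E
python3 - <<'E'
from h import *
for n,px in(("top",(334,265)),("scene",(315,178))):
    p,w=cloud(n); c=w[px[1],px[0]]; print(n,c)
    for _ in range(2):
        q=w[near(w,c,75,234,249)][:,:2]
        q=q[np.hypot(*(q-c[:2]).T)>30]
        s=least_squares(lambda a:np.hypot(q[:,0]-a[0],q[:,1]-a[1])-a[2],[c[0],c[1],50],loss='soft_l1'); c=s.x
    print("rim",s.x,len(q))
    m=near(w,c,90,256,320); h=w[m]; print("handle",h.mean(0),h.min(0),h.max(0),len(h))
    b=w[near(w,c,160,4,18)]
    m=near(w,c,130,204,219); t=w[m][:,:2].astype(np.float32)
    print("top rect",cv2.minAreaRect(t),len(t))
    m=near(w,c,140,58,92); s=w[m]; s=s[np.hypot(*(s[:,:2]-c[:2]).T)>95]; print("shaft",s.mean(0)if len(s) else 0,len(s))
    if len(s): f=s.mean(0)[:2]-c[:2]; print(np.degrees(np.arctan2(f[1],f[0])))
    x0,y0=px; cv2.imwrite(f"pics/{n}_crop.png",cv2.resize(p[y0-70:y0+70,x0-80:x0+80,::-1],(800,600)[:2] if 0 else (640,560),interpolation=cv2.INTER_CUBIC))
E
```

```text
top [510.42417512  28.08115881 243.0646206 ]
rim [509.84119725  27.85325529  49.2518782 ] 1228
handle [460.66523222  23.5808203  290.82178213] [452.58663449  15.20626006 270.74834379] [469.57754487  31.51279404 296.48861299] 78
top rect ((509.86114501953125, 27.47303009033203), (138.14389038085938, 94.42837524414062), 64.20921325683594) 1176
shaft [464.60598167 -65.39221544  81.44647492] 87
-115.87893763006204
scene [514.34081826  31.98424807 243.01293174]
rim [512.97237725  31.2903413   49.27957761] 1236
handle [463.67443272  26.26470643 281.58674332] [451.34536671  15.18652036 256.6213632 ] [469.86881373  33.83450414 299.22720935] 183
top rect ((513.9671630859375, 28.256317138671875), (137.64553833007812, 100.10555267333984), 65.72742462158203) 1098
shaft [569.19581715 137.73189145  63.82825116] 23
62.156559442467604
```

View pics/top_crop.png

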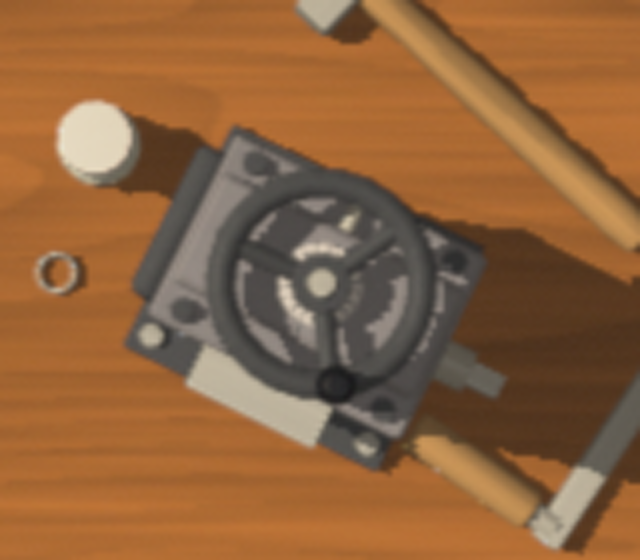

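Crop: handle top at crop (337,384), wheel centre (322,282); the shaft points right-down and the front (pale tray) faces down-left. Mill yaw is about -25.8°, front direction about 154°, and the handle sits at about 185°, so q ≈ 31° + 360°. Moving above the handle.

```bash
python3 -m handwheel '0 0 0.8 0 0; 0 0 0.8 0 0; 0 0 0.8 0 0; 0 0 0.8 0 0; 0.39 0.75 0 0 0; 0.39 0.75 0 0 0; 0.39 0.75 0 0 0; 0.39 0.75 0 0 0; 0.39 0.75 0 0 0; 0.39 0.75 0 0 0; 0.39 0.75 0 0 0; 0.39 0.75 0 0 0' 30; python3 -m handwheel '0.39 0.75 0 0 0; 0.39 0.75 0 0 0; 0.39 0.75 0 0 0; 0.39 0.75 0 0 0; 0.39 0.75 0 0 0; 0.39 0.75 0 0 0; 0.39 0.75 0 0 0; 0.39 0.75 0 0 0; 0.39 0.75 0 0 0; 0 0 0 0 0; 0 0 0 0 0; 0 0 0 0 0'
```

```text
clock: 1.2
eef_pos: [306.3, -277.7, 333.4]
eef_rot: [3.142, -0.0, 0.335]
wrist_force: [0.2, 0.8, -0.3]
finger_gap: 94.2
finger_force: 0.0
clock: 2.2
eef_pos: [446.2, -9.6, 333.3]
eef_rot: [3.142, 0.0, 0.336]
wrist_force: [0.2, 0.1, -0.2]
finger_gap: 94.1
finger_force: 0.0
```

```bash
python3 -m handwheel '0.18 0.42 0 0 0; 0.19 0.43 0 0 0; 0 0 0 0 0; 0 0 -0.4 0 0; 0 0 -0.4 0 0; 0 0 -0.4 0 0; 0 0 -0.4 0 0; 0 0 -0.3 0 0; 0 0 0 0 0; 0 0 0 0 0'
python3 - <<'E'
from h import *
p,w=cloud("scene"); cv2.imwrite("pics/s1.png",cv2.resize(p[90:250,220:420,::-1],(750,600),interpolation=cv2.INTER_CUBIC))
E
```

```text
clock: 3.03
eef_pos: [460.9, 23.7, 257.7]
eef_rot: [-3.142, 0.0, 0.335]
wrist_force: [-0.6, -0.6, 0.9]
finger_gap: 93.8
finger_force: 0.0
```

View pics/s1.png

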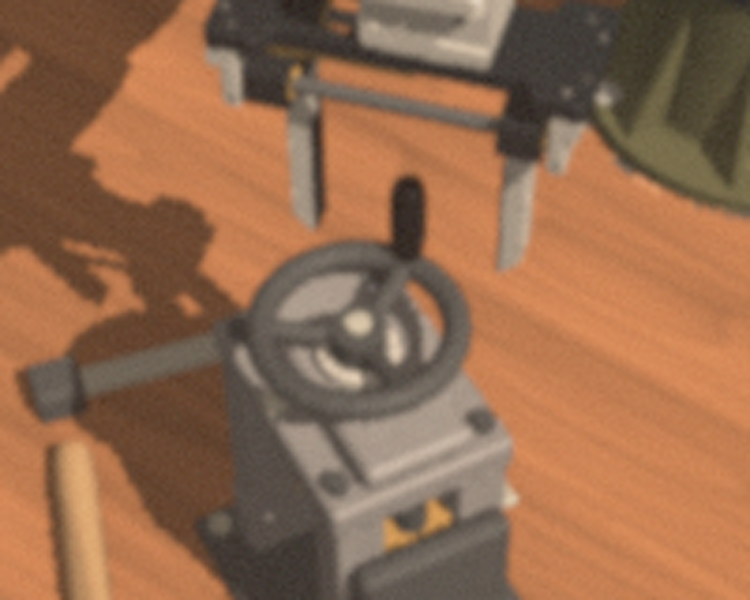

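The handle (crop 407,215) stands midway between the fingertips (308,220) and (515,260). Closing.

```bash
python3 -m handwheel '0 0 0 0 1; 0 0 0 0 1; 0 0 0 0 1; 0 0 0 0 1; 0 0 0 0 1; 0 0 0 0 1; 0 0 0 0 1; 0 0 0 0 1; 0 0 0 0 1; 0 0 0 0 1; 0 0 0 0 1; 0 0 0 0 1' 30
python3 - <<'E'
import numpy as np
t=np.radians(np.arange(185,-176,-15))
P=np.c_[np.cos(t),np.sin(t)]*50
D=np.diff(P,axis=0)/40
for a,d in zip(range(185,-180,-15),D): print(a,a-15,d.round(2))
E
```

```text
clock: 4.08
eef_pos: [461.4, 24.5, 257.4]
eef_rot: [3.141, -0.0, 0.336]
wrist_force: [1.4, 2.1, -0.5]
finger_gap: 18.0
finger_force: 30.1
185 170 [0.01 0.33]
170 155 [0.1  0.31]
155 140 [0.18 0.28]
140 125 [0.24 0.22]
125 110 [0.29 0.15]
110 95 [0.32 0.07]
95 80 [ 0.33 -0.01]
80 65 [ 0.31 -0.1 ]
65 50 [ 0.28 -0.18]
50 35 [ 0.22 -0.24]
35 20 [ 0.15 -0.29]
20 5 [ 0.07 -0.32]
5 -10 [-0.01 -0.33]
-10 -25 [-0.1  -0.31]
-25 -40 [-0.18 -0.28]
-40 -55 [-0.24 -0.22]
-55 -70 [-0.29 -0.15]
-70 -85 [-0.32 -0.07]
-85 -100 [-0.33  0.01]
-100 -115 [-0.31  0.1 ]
-115 -130 [-0.28  0.18]
-130 -145 [-0.22  0.24]
-145 -160 [-0.15  0.29]
-160 -175 [-0.07  0.32]
```

```bash
python3 -m handwheel '0.01 0.33 0 0 1; 0.1 0.31 0 0 1; 0.18 0.28 0 0 1; 0.24 0.22 0 0 1; 0.29 0.15 0 0 1; 0.32 0.07 0 0 1; 0 0 0 0 1; 0 0 0 0 1; 0 0 0 0 1'
```

```text
clock: 4.83
eef_pos: [507.6, 77.3, 257.5]
eef_rot: [3.138, -0.0, 0.335]
wrist_force: [5.3, -13.6, -1.4]
finger_gap: 17.8
finger_force: 30.0
```

```bash
python3 -m handwheel '0.33 -0.04 0 0 1; 0.31 -0.1 0 0 1; 0.28 -0.18 0 0 1; 0.22 -0.24 0 0 1; 0.15 -0.29 0 0 1; 0.07 -0.32 0 0 1; 0 0 0 0 1; 0 0 0 0 1; 0 0 0 0 1'
```

```text
clock: 5.58
eef_pos: [561.2, 31.9, 257.5]
eef_rot: [3.141, 0.0, 0.335]
wrist_force: [-2.1, -4.4, 1.5]
finger_gap: 18.0
finger_force: 30.0
```

```bash
python3 -m handwheel '-0.01 -0.33 0 0 1; -0.1 -0.31 0 0 1; -0.18 -0.28 0 0 1; -0.24 -0.22 0 0 1; -0.29 -0.15 0 0 1; -0.32 -0.07 0 0 1; -0.33 0.01 0 0 1; -0.31 0.1 0 0 1; -0.28 0.18 0 0 1; -0.22 0.24 0 0 1; -0.15 0.29 0 0 1; -0.07 0.32 0 0 1'
```

```text
clock: 6.58
eef_pos: [461.2, 23.7, 257.5]
eef_rot: [3.14, -0.002, 0.336]
wrist_force: [16.0, -4.2, -6.1]
finger_gap: 17.9
finger_force: 30.0
```

```bash
python3 -m handwheel '0.01 0.33 0 0 1; 0.07 0.21 0 0 1; 0.04 0.1 0 0 1; 0 0 0 0 1; 0 0 0 0 1'; python3 -m handwheel '0.05 0.1 0 0 1; 0 0 0 0 1; 0 0 0 0 1';  python3 -m handwheel '0.06 0.09 0 0 1; 0 0 0 0 1; 0 0 0 0 1'
```

```text
clock: 7.0
eef_pos: [466.4, 49.4, 257.5]
eef_rot: [3.141, -0.001, 0.337]
wrist_force: [4.2, -2.4, -1.2]
finger_gap: 18.1
finger_force: 30.0
clock: 7.25
eef_pos: [467.8, 50.1, 257.4]
eef_rot: [3.136, 0.003, 0.334]
wrist_force: [-3.3, -27.6, 1.5]
finger_gap: 17.8
finger_force: 30.0
clock: 7.5
eef_pos: [471.5, 51.6, 257.4]
eef_rot: [3.131, 0.001, 0.333]
wrist_force: [9.3, -45.8, -2.5]
finger_gap: 17.7
finger_force: 30.0
```

The stop was felt at about 153° (wheel held against it for over 0.2 s); the pads then slid about 4 mm along the handle. Opening slightly, recentring and gripping again.

```bash
python3 -m handwheel '0 0 0 0 0.6; 0 0 0 0 0.6; 0 0 0 0 0.6; 0 0 0 0 0.6; -0.06 -0.08 0 0 0.6; -0.05 -0.09 0 0 0.6; 0 0 0 0 0.6; 0 0 0 0 0.6'; python3 -m handwheel '0 0 0 0 1; 0 0 0 0 1; 0 0 0 0 1; 0 0 0 0 1; 0 0 0 0 1; 0 0 0 0 1; 0 0 0 0 1; 0 0 0 0 1' 45
python3 - <<'E'
from h import *
p,w=cloud("scene"); cv2.imwrite("pics/s2.png",cv2.resize(p[90:250,220:420,::-1],(750,600),interpolation=cv2.INTER_CUBIC))
E
```

```text
clock: 8.17
eef_pos: [465.9, 49.8, 257.5]
eef_rot: [-3.142, -0.0, 0.336]
wrist_force: [-0.4, -1.5, 0.6]
finger_gap: 37.9
finger_force: 0.0
clock: 8.83
eef_pos: [466.3, 49.3, 257.5]
eef_rot: [3.14, -0.0, 0.335]
wrist_force: [1.7, -5.0, -0.7]
finger_gap: 17.8
finger_force: 45.0
```

View pics/s2.png

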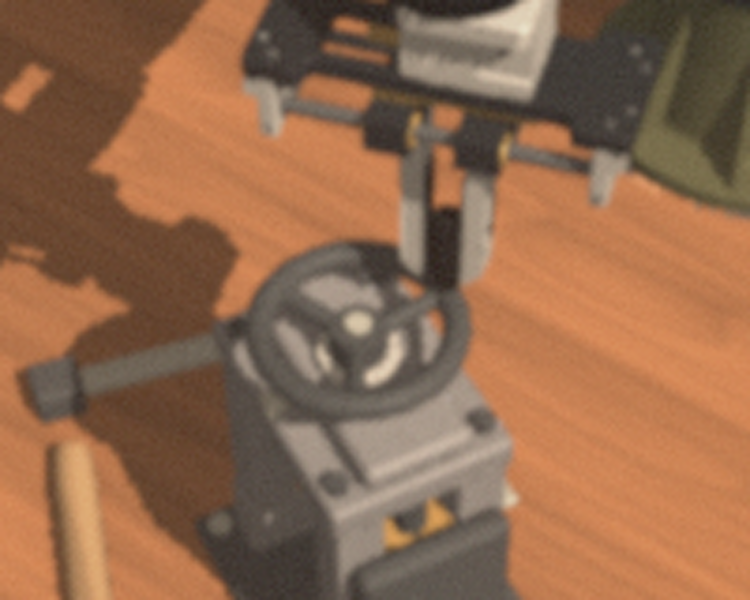

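The handle (crop 445,245) is gripped between the pads at about 154°, the mill's front. Now two turns anticlockwise.

Run:
```python
import numpy as np
t=np.radians(154+np.arange(0,361,15))
P=np.c_[np.cos(t),np.sin(t)]*50
D=np.diff(P,axis=0)/40
print(D.round(2).tolist(), (P[6::6]+[511.3,27.5]).round(1).tolist(), D[:12].round(2).sum(0))
```

```text
[[-0.1, -0.31], [-0.02, -0.33], [0.07, -0.32], [0.15, -0.29], [0.22, -0.24], [0.27, -0.18], [0.31, -0.1], [0.33, -0.02], [0.32, 0.07], [0.29, 0.15], [0.24, 0.22], [0.18, 0.27], [0.1, 0.31], [0.02, 0.33], [-0.07, 0.32], [-0.15, 0.29], [-0.22, 0.24], [-0.27, 0.18], [-0.31, 0.1], [-0.33, 0.02], [-0.32, -0.07], [-0.29, -0.15], [-0.24, -0.22], [-0.18, -0.27]] [[489.4, -17.4], [556.2, 5.6], [533.2, 72.4], [466.4, 49.4]] [ 2.26 -1.08]
```

```bash
python3 -m handwheel '-0.1 -0.31 0 0 1; -0.02 -0.33 0 0 1; 0.07 -0.32 0 0 1; 0.15 -0.29 0 0 1; 0.22 -0.24 0 0 1; 0.27 -0.18 0 0 1; 0.31 -0.1 0 0 1; 0.33 -0.02 0 0 1; 0.32 0.07 0 0 1; 0.29 0.15 0 0 1; 0.24 0.22 0 0 1; 0.18 0.27 0 0 1'; python3 -m handwheel '0 0 0 0 1; 0 0 0 0 1'
```

```text
clock: 9.88
eef_pos: [556.7, 6.2, 257.4]
eef_rot: [3.141, 0.002, 0.335]
wrist_force: [-12.8, -0.1, 5.5]
finger_gap: 17.4
finger_force: 45.0
clock: 10.05
eef_pos: [557.0, 7.3, 257.5]
eef_rot: [-3.141, -0.001, 0.337]
wrist_force: [4.3, 2.3, 0.6]
finger_gap: 17.7
finger_force: 45.0
```

```bash
python3 -m handwheel '0.09 0.3 0 0 1; 0.02 0.33 0 0 1; -0.07 0.32 0 0 1; -0.15 0.29 0 0 1; -0.22 0.24 0 0 1; -0.27 0.18 0 0 1; -0.31 0.1 0 0 1; -0.33 0.02 0 0 1; -0.32 -0.07 0 0 1; -0.29 -0.15 0 0 1; -0.24 -0.22 0 0 1; -0.18 -0.27 0 0 1'; python3 -m handwheel '0 0 0 0 1; 0 0 0 0 1'
```

```text
clock: 11.05
eef_pos: [465.8, 48.9, 257.5]
eef_rot: [3.14, -0.003, 0.336]
wrist_force: [21.5, -3.6, -8.1]
finger_gap: 17.6
finger_force: 45.0
clock: 11.22
eef_pos: [465.6, 48.0, 257.5]
eef_rot: [3.139, -0.001, 0.334]
wrist_force: [4.7, -6.5, -1.5]
finger_gap: 17.7
finger_force: 45.0
```

One turn done (about 1.5 mm past the stop's pose); one more.

```bash
python3 -m handwheel '-0.08 -0.29 0 0 1; -0.02 -0.33 0 0 1; 0.07 -0.32 0 0 1; 0.15 -0.29 0 0 1; 0.22 -0.24 0 0 1; 0.27 -0.18 0 0 1; 0.31 -0.1 0 0 1; 0.33 -0.02 0 0 1; 0.32 0.07 0 0 1; 0.29 0.15 0 0 1; 0.24 0.22 0 0 1; 0.18 0.27 0 0 1'; python3 -m handwheel '0 0 0 0 1; 0 0 0 0 1'
```

```text
clock: 12.22
eef_pos: [556.7, 6.2, 257.4]
eef_rot: [3.141, 0.002, 0.334]
wrist_force: [-12.4, -0.3, 5.5]
finger_gap: 17.7
finger_force: 45.0
clock: 12.38
eef_pos: [557.0, 7.4, 257.5]
eef_rot: [-3.141, -0.001, 0.336]
wrist_force: [3.6, 3.4, 0.1]
finger_gap: 17.8
finger_force: 45.0
```

```bash
python3 -m handwheel '0.09 0.3 0 0 1; 0.02 0.33 0 0 1; -0.07 0.32 0 0 1; -0.15 0.29 0 0 1; -0.22 0.24 0 0 1; -0.27 0.18 0 0 1; -0.31 0.1 0 0 1; -0.33 0.02 0 0 1; -0.32 -0.07 0 0 1; -0.29 -0.15 0 0 1; -0.24 -0.22 0 0 1; -0.14 -0.22 0 0 1'; python3 -m handwheel '0 0 0 0 1; 0 0 0 0 1; 0 0 0 0 1; 0 0 0 0 1'
python3 - <<'E'
from h import *
p,w=cloud("scene"); cv2.imwrite("pics/s3.png",cv2.resize(p[90:250,220:420,::-1],(750,600),interpolation=cv2.INTER_CUBIC))
E
```

```text
clock: 13.38
eef_pos: [467.1, 51.1, 257.5]
eef_rot: [3.141, -0.002, 0.335]
wrist_force: [10.5, 1.4, -3.8]
finger_gap: 17.7
finger_force: 45.0
clock: 13.72
eef_pos: [467.6, 51.8, 257.4]
eef_rot: [3.141, 0.0, 0.336]
wrist_force: [-1.0, -3.9, 1.4]
finger_gap: 17.6
finger_force: 45.0
```

View pics/s3.png

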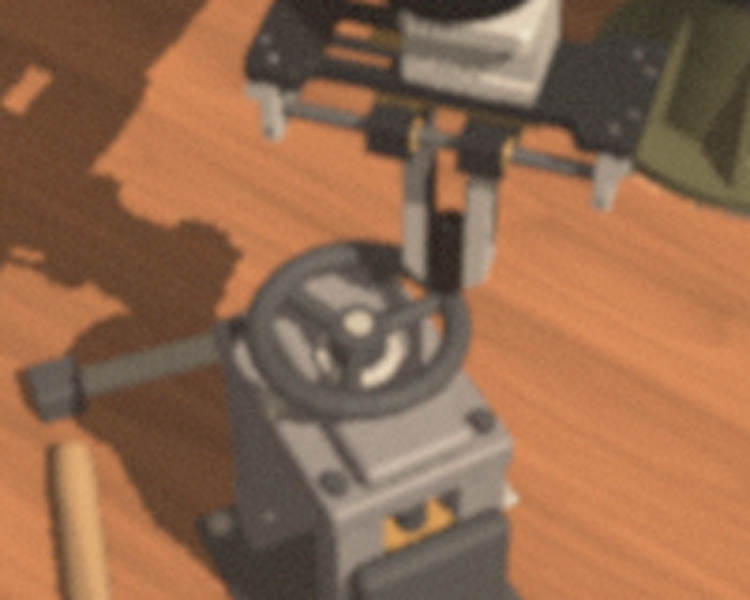

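The handle (crop 446,250) is back at the front, still gripped, 2.8 mm (about 3°) short of the stop's pose. Trimming that and settling.

```bash
python3 -m handwheel '-0.03 -0.06 0 0 1; 0 0 0 0 1; 0 0 0 0 1; 0 0 0 0 1; 0 0 0 0 1; 0 0 0 0 1; 0 0 0 0 1; 0 0 0 0 1; 0 0 0 0 1; 0 0 0 0 1'
```

```text
clock: 14.6
eef_pos: [466.4, 49.6, 257.5]
eef_rot: [-3.141, -0.0, 0.336]
wrist_force: [2.9, 3.0, 0.6]
finger_gap: 17.6
finger_force: 45.0
```

```bash
python3 -c "from cell import *; print(sign_off())"
```

```text
the job is handed in; nothing more can be done
None
```

I wound the handwheel shut to the stop, backed it off two full turns to within about 0.3 mm of the tool pose measured at the stop, and handed the job in with the handle still gripped at 45 N. The hand-in returned no verdict, and I took no closing picture of the hammer, crank, jar and band, though nothing went near them.

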